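Feel two battery cooling blowers for bearing play and close up the sound one

TASK

One of these two battery cooling blowers has a worn bearing. Do the left blower first, then the right one: gently rock the white fan wheel on its axle by its rim, to the left and then to the right, each way just until you feel it resist, with about 5 N and never near 15 N. Then lower the grey inlet ring onto the blower whose wheel has no play, fully down over the rim of its inlet, without dropping or forcing it, and leave everything else on the bench where it is.

Things in the scene. Friction and masses are not known exactly. Their poses are not given: they have to be found in the camera images.
- blower_left: Cooling blower bolted to the bench on the robot's left (y above 0): black scroll housing 129 to 163 mm across, flat deck 60 mm high, outlet away from the robot. Round inlet, 104 mm bore, with an upright rim 112 mm outside, 4 mm thick, top at 66 mm. A white fan wheel stands in it and rises to 90 mm. Origin: on the wheel's axis at bench level; z up, y to the robot's left (yaw to 0.4 rad).
- blower_right: Cooling blower bolted to the bench on the robot's right (y below 0): black scroll housing 129 to 163 mm across, flat deck 60 mm high, outlet away from the robot. Round inlet, 104 mm bore, with an upright rim 112 mm outside, 4 mm thick, top at 66 mm. A white fan wheel stands in it and rises to 90 mm. Origin: on the wheel's axis at bench level; z up, y to the robot's left (yaw to 0.4 rad).
- left_wheel: White squirrel-cage fan wheel of the left blower; spins on an upright axle. 90 mm outside diameter; the blade cage is a ring wall 9 mm thick (72 mm inside), 36 to 90 mm above the bench: 24 mm stand clear above the inlet rim, 7 mm inside it. Push it from either side, or straddle it from above, one finger inside, one outside. Hub top 59 mm. Origin: axle, 12 mm up, where it rocks; z along the axle.
- right_wheel: White squirrel-cage fan wheel of the right blower; spins on an upright axle. 90 mm outside diameter; the blade cage is a ring wall 9 mm thick (72 mm inside), 36 to 90 mm above the bench: 24 mm stand clear above the inlet rim, 7 mm inside it. Push it from either side, or straddle it from above, one finger inside, one outside. Hub top 59 mm. Origin: axle, 12 mm up, where it rocks; z along the axle.
- left_eye (a point): Centre of the left wheel's open top, on its axle, 90 mm above the bench, level with the top of its rim. The plastic cage is springy sideways in any direction: about 4 N per mm of push at 80 mm above the bench (18 N m per rad of tilt), and is damaged by 15 N there. With a sound bearing that is all one feels. A tight level pinch keeps it from tipping: straddle loosely.
- right_eye (a point): Centre of the right wheel's open top, on its axle, 90 mm above the bench, level with the top of its rim. The plastic cage is springy sideways in any direction: about 4 N per mm of push at 80 mm above the bench (18 N m per rad of tilt), and is damaged by 15 N there. With a sound bearing that is all one feels. A tight level pinch keeps it from tipping: straddle loosely.
- left_shaft: The left wheel's axle inside the bearing, out of sight. Origin on the axis 12 mm up; z along it. In a worn bearing it tips freely (under 1 N at the rim) by 0.05 rad to either side, 3.5 mm at the rim, then the wheel resists with its usual springiness; it stays leaning as left. At the start both wheels stand upright and look alike.
- right_shaft: The right wheel's axle inside the bearing, out of sight. Origin on the axis 12 mm up; z along it. In a worn bearing it tips freely (under 1 N at the rim) by 0.05 rad to either side, 3.5 mm at the rim, then the wheel resists with its usual springiness; it stays leaning as left. At the start both wheels stand upright and look alike.
- left_bearing (a point): Centre of the left blower's bearing, inside the housing, 12 mm above the bench. Wear shifts it along x by a few thousandths of a millimetre, far too little for any pose reading: wear can only be felt. Exactly one of the two bearings is worn.
- right_bearing (a point): Centre of the right blower's bearing, inside the housing, 12 mm above the bench. Wear shifts it along x by a few thousandths of a millimetre, far too little for any pose reading: wear can only be felt. Exactly one of the two bearings is worn.
- inlet_ring: Loose grey plastic inlet ring, mouth up on the bench: 126 mm across, 46 mm tall, 100 to 200 g. Open-bottomed skirt, 117 mm inside; 73 mm mouth with a straight strut across it along the ring's x, 10 mm wide, 34 to 46 mm above the underside, free below: pinch it at the middle. Seated (any way round): skirt round the 112 mm inlet rim, underside on the deck. Origin: centre of underside, z up.
- old_wheel: Bystander: a loose old white fan wheel like the two mounted ones, 90 mm across, 54 mm tall, standing on the bench. Origin: centre of its underside.
- cell_stick: Bystander: two steel battery cells side by side in blue and white clips, 220 x 76 x 38 mm. Origin: centre of its underside, x lengthwise.
- multimeter: Bystander: yellow and black multimeter, 85 x 170 x 41 mm. Origin: centre of its underside.
- screwdriver: Bystander: screwdriver with a red handle, 200 mm long, lying along its x.
- cleaner_can: Bystander: upright blue spray can with a red cap, 58 mm across, 160 mm tall. Origin: centre of its underside.
- hardware_tray: Bystander: blue tray with brass nuts and copper bars, 100 x 110 x 35 mm. Origin: centre of its underside.
- test_clip: Bystander: black test clip, about 115 x 14 x 30 mm. Origin: under its middle.
Things that resemble listed ones, but are neither listed nor needed, are in the scene too. Leave any green or turquoise look-alike of the inlet_ring alone.

How it is judged:
By the outcome, as a careful person would: the job done as asked, in the order asked, and still so for the second after the job is handed in, with the robot touching nothing.
It also fails if it takes over 70 s, if anything falls off the work surface, if the arm or the gripper's body presses on something with over 40 N, if the wrist force passes 120 N, or if a joint passes its speed limit or range.

ROBOT

A 7-joint arm with a two-finger parallel gripper is mounted at the origin on the work surface. World frame = base frame: x ahead of the robot, y to its left, z up, the work surface at z = 0. Lengths are in m, angles in rad, forces in N, time in s.
With the tool pointing down it reaches from about 0.4 to 0.85 m from the base axis. Payload 10.4 kg.
Tool frame: the origin (TCP) lies on the centre line of the jaws, within the pads' length; the fingertips stand 17 mm ahead of it and the grasp point (between the pads) lies 2 mm behind it; z points along the fingers, y is the line along which they close (so a half turn about z gives the same grasp; the last joint's range is limited). The gripper opens to 85 mm and grips with 20 to 120 N. Pads are 22 mm wide; open, the fingers measure 114 mm over their backs; the gripper's body (76 mm by 85 mm) begins 54 mm behind the grasp point. The pads swing forward as they close: fully open they stand 13 mm farther back than shut.
Start: joints at [1.091, 0.332, -0.065, 1.46, 0.022, 1.35, -0.088], TCP at [0.276, -0.561, 0.248] pointing down, gripper open.
Joint ranges: [-2.6, 2.6], [-0.5, 2.12], [-1.47, 1.34], [0.16, 2.42], [-1.27, 4.41], [0.06, 2.06], [-2.6, 2.6]. Speed limits (rad/s): [2.22, 2.22, 2.79, 2.79, 3.14, 3.14, 3.14].

INTERFACE

Orientations are given as a unit quaternion [x, y, z, w].
In Python, from workcell import get_obs, optics, job gives the robot as it stands. The module is installed in compiled form; this text tells all that it offers.
- The arm moves only by the tool send_rows, never from a script. Its argument "plan" is a list that holds one entry, the list of rows, each a list of 7 numbers: the turn, a rotation vector about the tool's x, y, z in units of 1.5 rad (1.0 is 1.5 rad), then the shift along the tool's x, y, z in units of 20 cm (1.0 is 20 cm), then the opening, from 0 (shut) to 1 (fully open). A call has 1 to 20 rows; each row shifts and turns the commanded pose from where the row before left it, along the tool's axes as they then stand; what a row does not reach is not made up. A row lasts 1/12 s, in which the tool goes at most 41.7 mm and 7.16 degrees, less where a joint would pass 70% of its speed; a pose out of reach is approached as far as the arm can. A call with a number of a shift or a turn outside -1 to 1 is refused whole. A call with a gripper value outside its range is refused whole. The fingers move at their own pace and stop on an object; "squeeze" is the grip in N (left out, the last holds). Time passes only in rows, so rows that do not move let the fingers close. It gives the time, the measured TCP pose, the force, the opening and the grip force at its end, in the units of the state.
- get_obs(): the state, without advancing time (a new reading comes with each control period).
- optics.camera(name): name is "scene" or "side" or "wrist"; returns the picture (480x640x3 uint8, red, green, blue); there is no depth.
- optics.get_calibration(name): a dict with "intrinsics" (3x3 intrinsics, pixels), "world_from_camera" (4x4, takes a point from camera to world coordinates); the wrist camera has in their place "T_tool_cam" (4x4, takes a point from camera to tool coordinates, whose origin is the TCP and whose axes are the flange's). Camera axes: x right, y up, looking along -z (the intrinsics and any distortion apply to the point x, -y, -z); pixel columns grow to the right and rows downward; lengths in m; the calibration is good to about 2 mm. The wrist camera is an equidistant fisheye: a pixel r from the principal point sees the ray r / f radians off the axis. A picture is of the moment at which its call begins: read the wrist's pose just before it. get_calibration takes no time and is no camera call.
- job.hand_in(): hands the job in; it is judged then, once.
The state is a dict: "clock": time; "joint_pos": joint angles; "joint_velocities": joint speeds; "tau": joint torques, N m; "position": TCP position; "ee_rot": TCP orientation; "ft_force": force on the tool from outside, world axes, zero at the start; "torque": the same for the moment, N m; "grip_width": opening from 0.0 (shut) to 1.0 (fully open); "grasp_force": force on a finger pad.
Only numpy, scipy, OpenCV 4.12 (cv2) and the standard library are available. Lean on these libraries where they do the work, as an engineer would, in place of code of your own. Each camera call takes 0.05 s, during which the arm holds its last target. There are 200 camera calls.

## Working session

There is one attempt and no reset: what is moved stays moved. The work goes in short steps, Python scripts to look and compute and a tool call to move; the robot and the scene stay as the last step left them, time stands still between calls to the robot, and variables do not carry over. Pictures are saved under pics/ and viewed, at most 10 in all, crops included, and the job is handed in when it is done.

Besides the shell and the picture viewer there is one more tool, called after "Call:" in YAML: its name, and indented under it one key for each argument. send_rows: Moves the arm, as the interface text tells. Its arguments: {"type":"object","properties":{"plan":{"type":"array"},"squeeze":{"type":"number"}},"required":["plan"]}

```bash
mkdir -p pics; cat > h.py <<'E'
import numpy as np, cv2
from workcell import get_obs, optics, job
from scipy.spatial.transform import Rotation as R
def ray(name,u,v,obs=None):
    c=optics.get_calibration(name)
    K=np.array(c["intrinsics"])
    if name=="wrist":
        x=(u-K[0,2])/K[0,0]; y=(v-K[1,2])/K[1,1]; r=np.hypot(x,y)
        d=np.array([np.sin(r)*x/max(r,1e-9),-np.sin(r)*y/max(r,1e-9),-np.cos(r)])
        T=np.eye(4);T[:3,:3]=R.from_quat(obs["ee_rot"]).as_matrix();T[:3,3]=obs["position"]
        T=T@np.array(c["T_tool_cam"])
    else:
        d=np.array([(u-K[0,2])/K[0,0],-(v-K[1,2])/K[1,1],-1.]);T=np.array(c["world_from_camera"])
    d=T[:3,:3]@d
    return T[:3,3],d/np.linalg.norm(d)
def atz(name,u,v,z,obs=None):
    o,d=ray(name,u,v,obs); return o+d*(z-o[2])/d[2]
def proj(name,p,obs=None):
    c=optics.get_calibration(name);K=np.array(c["intrinsics"])
    if name=="wrist":
        T=np.eye(4);T[:3,:3]=R.from_quat(obs["ee_rot"]).as_matrix();T[:3,3]=obs["position"];T=T@np.array(c["T_tool_cam"])
    else: T=np.array(c["world_from_camera"])
    q=np.linalg.inv(T)@np.append(p,1); x,y,z=q[0],-q[1],-q[2]
    if name=="wrist":
        t=np.arctan2(np.hypot(x,y),z);s=t/np.hypot(x,y)
    else: s=1/z
    return np.array([K[0,0]*x*s+K[0,2],K[1,1]*y*s+K[1,2]])
def tri(*rays):
    A=0;b=0
    for o,d in rays:
        M=np.eye(3)-np.outer(d,d);A=A+M;b=b+M@o
    p=np.linalg.solve(A,b); return p,[np.linalg.norm((np.eye(3)-np.outer(d,d))@(p-o)) for o,d in rays]
def snap(name,fn):
    im=optics.camera(name);cv2.imwrite(fn,im[:,:,::-1]);return im
E
python3 - <<'E'
from h import *
print(get_obs())
for n in("scene","side","wrist"):
    snap(n,f"pics/{n}0.png");c=optics.get_calibration(n)
    for k,v in c.items(): print(n,k,np.round(v,3).tolist())
E
```

```text
{'clock': 0.0, 'joint_pos': array([ 1.09140504,  0.33285221, -0.06469984,  1.46094571,  0.02163636,
        1.34987268, -0.08852389]), 'joint_velocities': array([ 0.00123468, -0.00031164, -0.00023905,  0.00278259,  0.00039499,
       -0.00010779, -0.00035532]), 'tau': array([ 1.76368940e-03, -6.25435209e+01,  5.03224216e-02, -3.91597044e+01,
        1.62874471e-02,  9.81301884e-03,  1.67345058e-05]), 'position': array([ 0.27550388, -0.56061864,  0.24752609]), 'ee_rot': array([ 9.74030097e-01,  2.26417520e-01, -2.04295784e-04, -6.59807977e-04]), 'ft_force': array([-0.43773064, -0.21120399, -0.99947818]), 'torque': array([-0.01721143,  0.0239662 , -0.00470279]), 'grasp_force': 0.0, 'grip_width': 0.9998118713568797}
scene intrinsics [[499.298, 0.0, 325.202], [0.0, 499.298, 235.438], [0.0, 0.0, 1.0]]
scene world_from_camera [[0.53, -0.591, 0.608, 1.238], [0.848, 0.353, -0.395, -0.452], [0.019, 0.725, 0.688, 0.888], [0.0, 0.0, 0.0, 1.0]]
side intrinsics [[562.185, 0.0, 325.197], [0.0, 562.185, 238.765], [0.0, 0.0, 1.0]]
side world_from_camera [[-0.788, 0.276, -0.55, -0.319], [-0.615, -0.388, 0.687, 1.038], [-0.023, 0.879, 0.476, 0.824], [0.0, 0.0, 0.0, 1.0]]
wrist intrinsics [[371.648, 0.0, 327.049], [0.0, 371.648, 240.368], [0.0, 0.0, 1.0]]
wrist T_tool_cam [[-0.0, 0.963, 0.269, 0.067], [1.0, 0.0, -0.0, -0.001], [-0.0, 0.269, -0.963, -0.125], [0.0, 0.0, 0.0, 1.0]]
```

View pics/scene0.png

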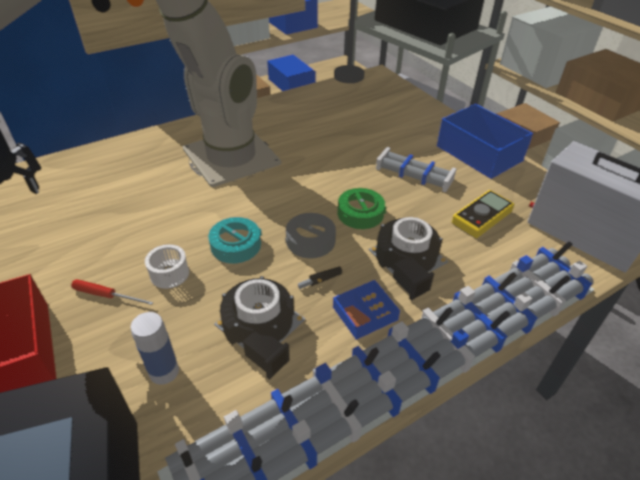

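View pics/side0.png

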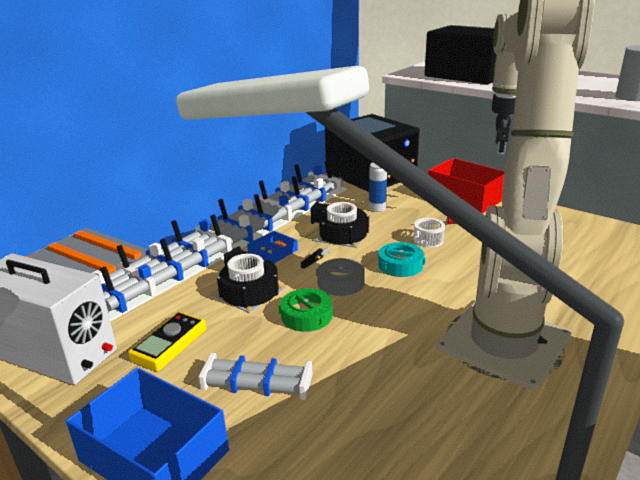

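Candidates for the ring: grey scene (311,235)/side (340,276), turquoise scene (235,240)/side (401,260), green scene (361,207)/side (306,308). The grey one fits the description. The left blower is at scene (411,235)/side (246,268), and the right one at scene (257,300)/side (341,213). I'll confirm in an enlarged crop.

```bash
python3 - <<'E'
from h import *
tiles=[]
for n,cs in (("scene",[(411,237),(258,302),(311,236)]),("side",[(246,271),(341,217),(340,276)])):
    im=cv2.imread(f"pics/{n}0.png");row=[]
    for (u,v) in cs:
        t=cv2.resize(im[v-37:v+38,u-33:u+33],(264,300),interpolation=cv2.INTER_CUBIC)
        for k in range(-30,31,10):
            x=(k+33)*4+2; cv2.line(t,(x,0),(x,6 if k else 14),(0,255,255),1)
            y=(k+37)*4+2; cv2.line(t,(0,y),(6 if k else 14,y),(0,255,255),1)
        cv2.putText(t,f"{u},{v}",(20,20),0,.45,(0,0,255),1)
        row.append(t)
    tiles.append(np.hstack(row))
cv2.imwrite("pics/crop1.png",np.vstack(tiles))
E
```

```text
(no output)
```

View pics/crop1.png

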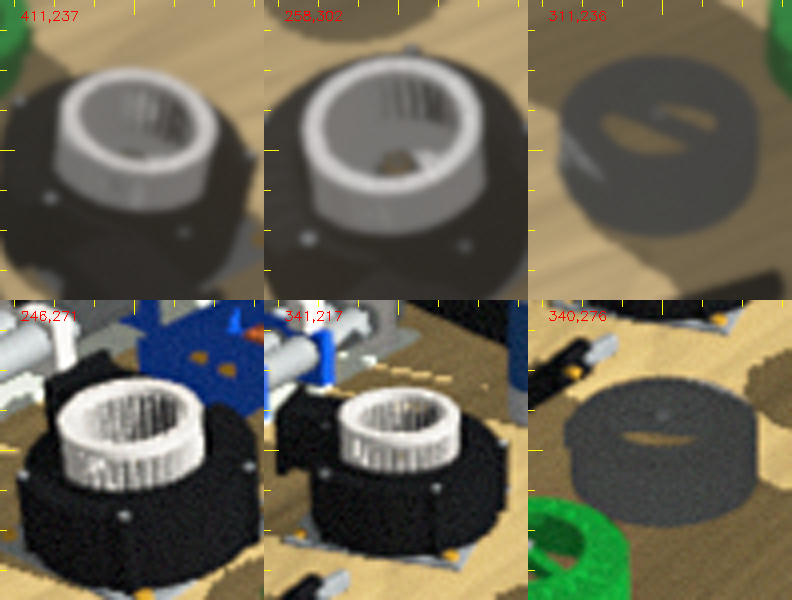

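Wheels: scene left rim centre (412.2,229.7), right (256.6,295.7); side left (245.2,261.5), right (341.6,208). The grey ring lies alone with a strut across its mouth (strut runs upper left to lower right in the scene view), so it is the inlet_ring.

```bash
python3 - <<'E'
from h import *
from scipy.optimize import least_squares
for nm,a,b in (("L",(412.2,229.7),(245.2,261.5)),("R",(256.6,295.7),(341.6,208))):
    p,e=tri(ray("scene",*a),ray("side",*b));print(nm,p.round(4),np.round(e,4))
    print(atz("scene",*a,.09)[:2].round(4),atz("side",*b,.09)[:2].round(4))
obs={"scene":(285.25,335,212.25,257.5),"side":(315.8,364,258,294.75)}
t=np.linspace(0,2*np.pi,60)
def f(q,names=("scene","side")):
    o=[]
    for n in names:
        P=np.array([proj(n,[q[0]+.063*np.cos(a),q[1]+.063*np.sin(a),z]) for a in t for z in(q[2],q[2]+.046)])
        o+=[P[:,0].min()-obs[n][0],P[:,0].max()-obs[n][1],P[:,1].min()-obs[n][2],P[:,1].max()-obs[n][3]]
    return np.array(o)
s=least_squares(f,[.5,0,0]);print(s.x.round(4),f(s.x).round(1))
print(proj("scene",s.x+[0,0,.046]),proj("side",s.x+[0,0,.046]))
# strut in scene tile3: direction
for a in((-21,-10),(20,0)): pass
A=atz("scene",311+(610-662)/4,236+(110-150)/4,.046);B=atz("scene",311+(712-662)/4,236+(150-150)/4,.046)
print("strut?",A,B,np.arctan2(*(B-A)[[1,0]]))
E
```

```text
L [0.6214 0.1939 0.0901] [0.0007 0.0007]
[0.6209 0.1935] [0.622  0.1943]
R [ 0.6117 -0.2093  0.0889] [0.0004 0.0004]
[ 0.6123 -0.2098] [ 0.6104 -0.2069]Traceback (most recent call last):
  File "<stdin>", line 14, in <module>
    return func(*args, **kwargs)
    result = trf(vector_fun.fun, vector_fun.jac, x0, f0, J0, lb, ub, ftol, xtol,
                 gtol, max_nfev, x_scale, loss_function, tr_solver,
                 tr_options.copy(), verbose, callback=callback_wrapped)
    return trf_no_bounds(
        fun, jac, x0, f0, J0, ftol, xtol, gtol, max_nfev, x_scale,
        loss_function, tr_solver, tr_options, verbose, callback=callback)
    f_new = fun(x_new)
    self._update_fun()
    ~~~~~~~~~~~~~~~~^^
    self.f = self.fun_wrapped(xp_copy(self.x))
             ~~~~~~~~~~~~~~~~^^^^^^^^^^^^^^^^^
    return np.atleast_1d(self.fun(x))
                         ~~~~~~~~^^^
    return self.f(x, *self.args, **self.kwargs)
           ~~~~~~^^^^^^^^^^^^^^^^^^^^^^^^^^^^^^
  File "<stdin>", line 11, in f
  File "h.py", line 19, in proj
    c=optics.get_calibration(name);K=np.array(c["intrinsics"])
ValueError: time passes only in moves, steps and waits
```

```bash
sed -i 's/^def ray/_C={}\ndef cal(n):\n    if n not in _C: _C[n]=optics.get_calibration(n)\n    return _C[n]\ndef ray/; s/c=optics.get_calibration(name)/c=cal(name)/' h.py; python3 - <<'E'
from h import *
from scipy.optimize import least_squares
obs={"scene":(285.25,335,212.25,257.5),"side":(315.8,364,258,294.75)}
t=np.linspace(0,2*np.pi,60)
def f(q):
    o=[]
    for n in obs:
        P=np.array([proj(n,[q[0]+.063*np.cos(a),q[1]+.063*np.sin(a),z]) for a in t for z in(q[2],q[2]+.046)])
        o+=[P[:,0].min()-obs[n][0],P[:,0].max()-obs[n][1],P[:,1].min()-obs[n][2],P[:,1].max()-obs[n][3]]
    return np.array(o)
s=least_squares(f,[.5,0,0],diff_step=1e-4);print(s.x.round(4),f(s.x).round(1))
print(proj("scene",s.x+[0,0,.046]),proj("side",s.x+[0,0,.046]))
A=atz("scene",311+(610-662)/4,236+(110-150)/4,.046);B=atz("scene",311+(712-662)/4,236,.046)
print("strut?",A,B,np.arctan2(*(B-A)[[1,0]]))
E
```

```text
[ 0.449   0.0169 -0.0025] [ 0.3  1.  -0.9  1.3  1.1  0.3 -1.7  1.3]
[310.76688383 227.81988353] [340.54593527 268.27189085]
strut? [ 0.42922746 -0.00839601  0.046     ] [0.49270125 0.0271527  0.046     ] 0.5105288860186347
```

Call:
send_rows:
  plan:
    - [[0,0,0.0762,0,0,0,0.3],[0,0,0.0762,0,0,0,0.3],[0,0,0.0762,0,0,0,0.3],[0,0,0.0762,0,0,0,0.3],[0,0,0,0.072,-0.166,0,0.3],[0,0,0,0.072,-0.166,0,0.3],[0,0,0,0.072,-0.166,0,0.3],[0,0,0,0.072,-0.166,0,0.3],[0,0,0,0.072,-0.166,0,0.3],[0,0,0,0.072,-0.166,0,0.3],[0,0,0,0.072,-0.166,0,0.3],[0,0,0,0.072,-0.166,0,0.3],[0,0,0,0.072,-0.166,0,0.3],[0,0,0,0.072,-0.166,0,0.3],[0,0,0,0.072,-0.166,0,0.3],[0,0,0,0.072,-0.166,0,0.3]]
  squeeze: 20

```text
clock: 1.48
position: [0.4489, -0.1609, 0.2483]
ee_rot: [1.0, -0.0, 0.0, 0.0]
ft_force: [1.1, -0.3, -0.1]
grip_width: 0.3
grasp_force: 0.0
```

Call:
send_rows:
  plan:
    - [[0,0,0,0.072,-0.165,0,0.3],[0,0,0,0.072,-0.165,0,0.3],[0,0,0,0.072,-0.165,0,0.3],[0,0,0,0.072,-0.165,0,0.3],[0,0,0,0.072,-0.165,0,0.3],[0,0,0,0.072,-0.165,0,0.3],[0,0,0,0.072,-0.165,0,0.3],[0,0,0,0.072,-0.165,0,0.3],[0,0,0,0.072,-0.165,0,0.3],[0,0,0,0.072,-0.165,0,0.3],[0,0,0,0.072,-0.165,0.1,0.3],[0,0,0,0.072,-0.165,0.1,0.3],[0,0,0,0,0,0.1,0.3],[0,0,0,0,0,0,0.3],[0,0,0,0,0,0,0.3]]

```text
clock: 2.73
position: [0.6211, 0.2325, 0.1872]
ee_rot: [1.0, -0.0, -0.001, 0.001]
ft_force: [0.4, -1.2, 1.5]
grip_width: 0.299
grasp_force: 0.0
```

```bash
python3 - <<'E'
from h import *
o=get_obs();print(o["position"],o["joint_pos"].round(2),o["ft_force"])
snap("wrist","pics/w1.png")
for z in (.09,.066): print(proj("wrist",[.6214,.1939,z],o))
print(proj("wrist",[.6214,.2344,.09],o))
E
```

```text
[0.62110226 0.2325214  0.18722442] [-0.01  0.52 -0.59  1.4   0.29  1.31 -2.18] [ 0.37838475 -1.20824185  1.46755811]
[388.48676249 247.2927372 ]
[382.96927886 237.28629338]
[324.25417267 247.42027446]
```

View pics/w1.png

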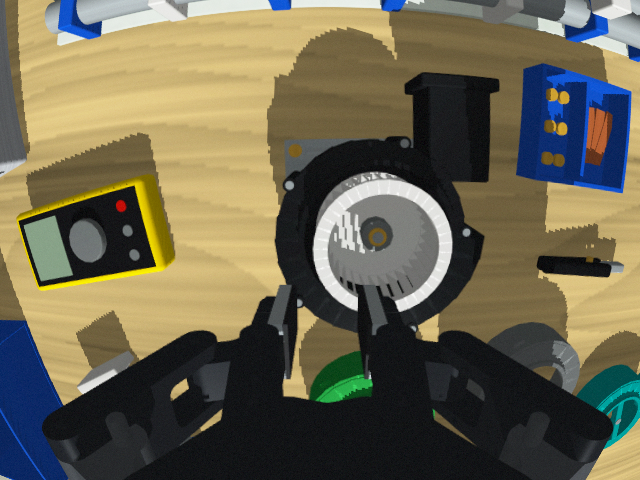

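The wrist view shows the left wheel rim centred at (382.5,247). That is about 3 mm farther left than my two-view value, but inside the straddle's clearance. Descending to straddle its left wall.

Call:
send_rows:
  plan:
    - [[0,0,0,0,-0.0225,0.075,0.3],[0,0,0,0,0,0.1,0.3],[0,0,0,0,0,0.1,0.3],[0,0,0,0,0,0.1,0.3],[0,0,0,0,0,0.05,0.3],[0,0,0,0,0,0.03,0.3],[0,0,0,0,0,0.02,0.3],[0,0,0,0,0,0,0.3],[0,0,0,0,0,0,0.3],[0,0,0,0,0,0,0.3]]

```text
clock: 3.62
position: [0.6222, 0.2381, 0.0945]
ee_rot: [1.0, -0.0, 0.001, -0.0]
ft_force: [0.3, 0.3, -0.1]
grip_width: 0.303
grasp_force: 0.0
```

Call:
send_rows:
  plan:
    - [[0,0,0,0,-0.01,0,0.3],[0,0,0,0,-0.01,0,0.3],[0,0,0,0,-0.005,0,0.3],[0,0,0,0,0,0,0.3],[0,0,0,0,0,0,0.3]]

```text
clock: 4.03
position: [0.6216, 0.243, 0.0934]
ee_rot: [1.0, -0.0, 0.0, 0.0]
ft_force: [0.0, -1.2, -0.2]
grip_width: 0.301
grasp_force: 0.0
```

Call:
send_rows:
  plan:
    - [[0,0,0,0,-0.004,0,0.3],[0,0,0,0,0,0,0.3],[0,0,0,0,0,0,0.3]]

```text
clock: 4.28
position: [0.6216, 0.2436, 0.0932]
ee_rot: [1.0, -0.0, -0.0, 0.0]
ft_force: [1.6, 0.5, 0.3]
grip_width: 0.294
grasp_force: 0.0
```

Call:
send_rows:
  plan:
    - [[0,0,0,0,-0.004,0,0.3],[0,0,0,0,0,0,0.3],[0,0,0,0,0,0,0.3]]

```text
clock: 4.53
position: [0.6216, 0.2442, 0.0932]
ee_rot: [1.0, -0.0, -0.0, 0.0]
ft_force: [0.3, -1.6, -1.7]
grip_width: 0.302
grasp_force: 0.5
```

Call:
send_rows:
  plan:
    - [[0,0,0,0,-0.004,0,0.3],[0,0,0,0,0,0,0.3],[0,0,0,0,0,0,0.3]]

```text
clock: 4.78
position: [0.6215, 0.2448, 0.093]
ee_rot: [1.0, -0.0, -0.0, 0.0]
ft_force: [-0.2, -2.7, -1.4]
grip_width: 0.3
grasp_force: 1.3
```

Call:
send_rows:
  plan:
    - [[0,0,0,0,-0.004,0,0.3],[0,0,0,0,0,0,0.3],[0,0,0,0,0,0,0.3]]

```text
clock: 5.03
position: [0.6214, 0.2454, 0.0929]
ee_rot: [1.0, -0.0, -0.0, 0.001]
ft_force: [-1.3, -4.4, -2.7]
grip_width: 0.299
grasp_force: 2.3
```

Call:
send_rows:
  plan:
    - [[0,0,0,0,-0.003,0,0.3],[0,0,0,0,0,0,0.3],[0,0,0,0,0,0,0.3]]

```text
clock: 5.28
position: [0.6214, 0.2457, 0.0928]
ee_rot: [1.0, -0.0, -0.0, 0.001]
ft_force: [-2.0, -5.8, -3.3]
grip_width: 0.3
grasp_force: 2.8
```

Call:
send_rows:
  plan:
    - [[0,0,0,0,0.015,0,0.3],[0,0,0,0,0.02,0,0.3],[0,0,0,0,0.02,0,0.3],[0,0,0,0,0.01,0,0.3],[0,0,0,0,0.005,0,0.3],[0,0,0,0,0,0,0.3],[0,0,0,0,0,0,0.3]]

```text
clock: 5.87
position: [0.6217, 0.2328, 0.0935]
ee_rot: [1.0, -0.0, 0.0, -0.0]
ft_force: [-0.2, 0.1, -0.0]
grip_width: 0.301
grasp_force: 0.0
```

Call:
send_rows:
  plan:
    - [[0,0,0,0,0.005,0,0.3],[0,0,0,0,0.005,0,0.3],[0,0,0,0,0,0,0.3],[0,0,0,0,0,0,0.3]]

```text
clock: 6.2
position: [0.6216, 0.2306, 0.0933]
ee_rot: [1.0, -0.0, 0.0, 0.0]
ft_force: [-0.4, 0.1, 0.4]
grip_width: 0.297
grasp_force: 0.0
```

Call:
send_rows:
  plan:
    - [[0,0,0,0,0.005,0,0.3],[0,0,0,0,0,0,0.3],[0,0,0,0,0,0,0.3]]

```text
clock: 6.45
position: [0.6216, 0.2296, 0.0933]
ee_rot: [1.0, -0.0, 0.0, 0.0]
ft_force: [0.1, -0.4, -0.1]
grip_width: 0.297
grasp_force: 0.0
```

Call:
send_rows:
  plan:
    - [[0,0,0,0,0.004,0,0.3],[0,0,0,0,0,0,0.3],[0,0,0,0,0,0,0.3]]

```text
clock: 6.7
position: [0.6216, 0.2289, 0.0933]
ee_rot: [1.0, -0.0, 0.0, -0.0]
ft_force: [-0.2, 0.1, 0.4]
grip_width: 0.302
grasp_force: 0.3
```

Call:
send_rows:
  plan:
    - [[0,0,0,0,0.004,0,0.3],[0,0,0,0,0,0,0.3],[0,0,0,0,0,0,0.3]]

```text
clock: 6.95
position: [0.6216, 0.2285, 0.0935]
ee_rot: [1.0, -0.0, 0.0, -0.0]
ft_force: [-0.2, 2.2, 1.3]
grip_width: 0.299
grasp_force: 1.1
```

Call:
send_rows:
  plan:
    - [[0,0,0,0,0.004,0,0.3],[0,0,0,0,0,0,0.3],[0,0,0,0,0,0,0.3]]

```text
clock: 7.2
position: [0.6217, 0.2279, 0.0937]
ee_rot: [1.0, 0.0, 0.0, -0.0]
ft_force: [-0.6, 3.6, 2.8]
grip_width: 0.296
grasp_force: 2.2
```

Call:
send_rows:
  plan:
    - [[0,0,0,0,0.003,0,0.3],[0,0,0,0,0,0,0.3],[0,0,0,0,0,0,0.3]]

```text
clock: 7.45
position: [0.6217, 0.2276, 0.0938]
ee_rot: [1.0, 0.0, 0.0, -0.001]
ft_force: [-0.6, 5.9, 3.3]
grip_width: 0.301
grasp_force: 2.8
```

Left wheel travel between the two 5–6 N points is 18.1 mm against a 16.5 mm clearance, so it has no free play and feels sound. Now the right wheel, same test.

Call:
send_rows:
  plan:
    - [[0,0,0,0,-0.02,0,0.3],[0,0,0,0,-0.02,0,0.3],[0,0,0,0,0,-0.05,0.3],[0,0,0,0,0,-0.15,0.3],[0,0,0,0,0,-0.15,0.3],[0,0,0,0,0,-0.15,0.3],[0,0,0,0,0,-0.1,0.3],[0,0,0,-0.005,0.155,0,0.3],[0,0,0,-0.005,0.155,0,0.3],[0,0,0,-0.005,0.155,0,0.3],[0,0,0,-0.005,0.155,0,0.3],[0,0,0,-0.005,0.155,0,0.3],[0,0,0,-0.005,0.155,0,0.3],[0,0,0,-0.005,0.155,0,0.3],[0,0,0,-0.005,0.155,0,0.3],[0,0,0,-0.005,0.155,0,0.3],[0,0,0,-0.005,0.155,0,0.3],[0,0,0,0,0.155,0,0.3],[0,0,0,0,0.155,0,0.3],[0,0,0,0,0.155,0,0.3]]

```text
clock: 9.12
position: [0.6109, -0.1704, 0.2139]
ee_rot: [1.0, -0.0, -0.0, 0.0]
ft_force: [-0.4, -0.3, -0.5]
grip_width: 0.299
grasp_force: 0.0
```

Call:
send_rows:
  plan:
    - [[0,0,0,0,0,0,0.3],[0,0,0,0,0,0,0.3]]

```text
clock: 9.28
position: [0.6107, -0.1713, 0.2134]
ee_rot: [1.0, -0.002, -0.0, 0.001]
ft_force: [-0.2, 1.3, 0.4]
grip_width: 0.298
grasp_force: 0.0
```

```bash
python3 - <<'E'
from h import *
o=get_obs();print(o["position"],o["joint_pos"].round(2),o["ft_force"])
snap("wrist","pics/w2.png")
for p in ([.6117,-.2075,.09],[.6117,-.2075+.045,.09],[.6117,-.2075-.045,.09]): print(proj("wrist",p,o))
E
```

```text
[ 0.61070211 -0.17131781  0.21342059] [ 0.55  0.41 -0.46  1.46  0.19  1.31 -1.5 ] [-0.15089012  1.27309503  0.39305735]
[379.16139245 235.5575957 ]
[314.51252781 235.85728015]
[440.81606629 235.35861322]
```

View pics/w2.png

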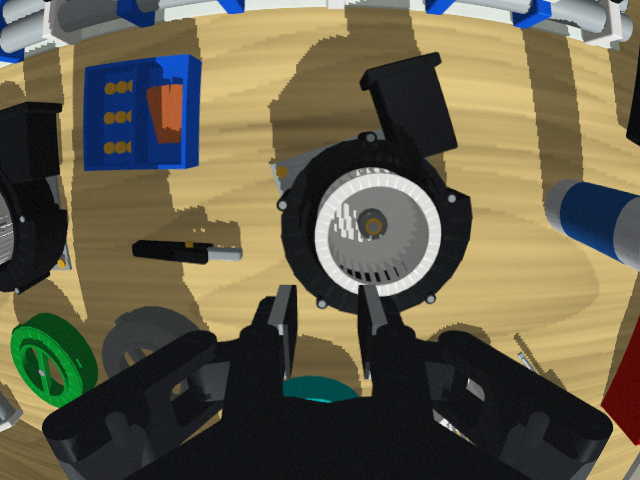

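Right wheel rim centred at (378,236), as predicted within 1 px. Descending to straddle.

Call:
send_rows:
  plan:
    - [[0,0,0,0,-0.024,0.1,0.3],[0,0,0,0,0,0.15,0.3],[0,0,0,0,0,0.15,0.3],[0,0,0,0,0,0.1,0.3],[0,0,0,0,0,0.05,0.3],[0,0,0,0,0,0.03,0.3],[0,0,0,0,0,0.02,0.3],[0,0,0,0,0,0,0.3],[0,0,0,0,0,0,0.3],[0,0,0,0,0,0,0.3]]

```text
clock: 10.17
position: [0.6122, -0.1636, 0.0947]
ee_rot: [1.0, -0.0, 0.001, 0.0]
ft_force: [-0.4, 0.2, 0.9]
grip_width: 0.301
grasp_force: 0.0
```

Call:
send_rows:
  plan:
    - [[0,0,0,0,-0.01,0,0.3],[0,0,0,0,-0.01,0,0.3],[0,0,0,0,-0.005,0,0.3],[0,0,0,0,0,0,0.3],[0,0,0,0,0,0,0.3]]

```text
clock: 10.58
position: [0.6115, -0.1585, 0.0934]
ee_rot: [1.0, -0.0, 0.0, 0.0]
ft_force: [0.1, 0.4, -0.8]
grip_width: 0.301
grasp_force: 0.1
```

Call:
send_rows:
  plan:
    - [[0,0,0,0,-0.005,0,0.3],[0,0,0,0,0,0,0.3],[0,0,0,0,0,0,0.3]]

```text
clock: 10.83
position: [0.6114, -0.1576, 0.0933]
ee_rot: [1.0, -0.0, -0.0, 0.0]
ft_force: [0.2, -0.2, 0.5]
grip_width: 0.298
grasp_force: 0.3
```

Call:
send_rows:
  plan:
    - [[0,0,0,0,-0.005,0,0.3],[0,0,0,0,0,0,0.3],[0,0,0,0,0,0,0.3]]

```text
clock: 11.08
position: [0.6114, -0.1567, 0.0933]
ee_rot: [1.0, -0.0, -0.0, 0.0]
ft_force: [-0.8, -1.1, -0.1]
grip_width: 0.3
grasp_force: 0.6
```

Call:
send_rows:
  plan:
    - [[0,0,0,0,-0.005,0,0.3],[0,0,0,0,0,0,0.3],[0,0,0,0,0,0,0.3]]

```text
clock: 11.33
position: [0.6114, -0.1559, 0.0933]
ee_rot: [1.0, -0.0, -0.0, 0.0]
ft_force: [0.9, -2.2, -1.3]
grip_width: 0.301
grasp_force: 1.2
```

Call:
send_rows:
  plan:
    - [[0,0,0,0,-0.005,0,0.3],[0,0,0,0,0,0,0.3],[0,0,0,0,0,0,0.3]]

```text
clock: 11.58
position: [0.6114, -0.155, 0.0932]
ee_rot: [1.0, -0.0, -0.0, 0.0]
ft_force: [0.6, -4.0, -3.3]
grip_width: 0.297
grasp_force: 2.1
```

Call:
send_rows:
  plan:
    - [[0,0,0,0,-0.003,0,0.3],[0,0,0,0,0,0,0.3],[0,0,0,0,0,0,0.3]]

```text
clock: 11.83
position: [0.6114, -0.1546, 0.0932]
ee_rot: [1.0, -0.0, -0.0, 0.0]
ft_force: [0.9, -5.0, -3.2]
grip_width: 0.302
grasp_force: 2.6
```

Call:
send_rows:
  plan:
    - [[0,0,0,0,0.015,0,0.3],[0,0,0,0,0.02,0,0.3],[0,0,0,0,0.02,0,0.3],[0,0,0,0,0.015,0,0.3],[0,0,0,0,0.01,0,0.3],[0,0,0,0,0,0,0.3],[0,0,0,0,0,0,0.3]]

```text
clock: 12.42
position: [0.6115, -0.1699, 0.0934]
ee_rot: [1.0, -0.0, 0.0, -0.0]
ft_force: [0.5, 0.5, -0.6]
grip_width: 0.302
grasp_force: 0.0
```

Call:
send_rows:
  plan:
    - [[0,0,0,0,0.005,0,0.3],[0,0,0,0,0,0,0.3],[0,0,0,0,0,0,0.3]]

```text
clock: 12.67
position: [0.6115, -0.1708, 0.0933]
ee_rot: [1.0, -0.0, 0.0, 0.0]
ft_force: [0.4, -0.6, 0.2]
grip_width: 0.303
grasp_force: 0.0
```

Call:
send_rows:
  plan:
    - [[0,0,0,0,0.005,0,0.3],[0,0,0,0,0,0,0.3],[0,0,0,0,0,0,0.3]]

```text
clock: 12.92
position: [0.6115, -0.1719, 0.0934]
ee_rot: [1.0, -0.0, 0.0, -0.0]
ft_force: [1.1, 0.8, 0.4]
grip_width: 0.3
grasp_force: 0.3
```

Call:
send_rows:
  plan:
    - [[0,0,0,0,0.005,0,0.3],[0,0,0,0,0,0,0.3],[0,0,0,0,0,0,0.3]]

```text
clock: 13.17
position: [0.6115, -0.173, 0.0933]
ee_rot: [1.0, -0.0, 0.0, 0.0]
ft_force: [0.6, 1.1, 0.5]
grip_width: 0.299
grasp_force: 0.4
```

Call:
send_rows:
  plan:
    - [[0,0,0,0,0.005,0,0.3],[0,0,0,0,0.005,0,0.3],[0,0,0,0,0,0,0.3],[0,0,0,0,0,0,0.3]]

```text
clock: 13.5
position: [0.6114, -0.1752, 0.0933]
ee_rot: [1.0, -0.0, -0.0, 0.0]
ft_force: [0.8, 0.3, -0.5]
grip_width: 0.299
grasp_force: 0.1
```

Call:
send_rows:
  plan:
    - [[0,0,0,0,0.005,0,0.3],[0,0,0,0,0.003,0,0.3],[0,0,0,0,0,0,0.3],[0,0,0,0,0,0,0.3]]

```text
clock: 13.83
position: [0.6114, -0.1767, 0.0933]
ee_rot: [1.0, -0.0, 0.0, 0.0]
ft_force: [-0.1, 1.4, 0.9]
grip_width: 0.298
grasp_force: 0.3
```

Call:
send_rows:
  plan:
    - [[0,0,0,0,0.005,0,0.3],[0,0,0,0,0,0,0.3],[0,0,0,0,0,0,0.3]]

```text
clock: 14.08
position: [0.6115, -0.1777, 0.0933]
ee_rot: [1.0, -0.0, 0.0, 0.0]
ft_force: [0.2, 0.0, 1.2]
grip_width: 0.3
grasp_force: 0.4
```

Call:
send_rows:
  plan:
    - [[0,0,0,0,0.004,0,0.3],[0,0,0,0,0,0,0.3],[0,0,0,0,0,0,0.3]]

```text
clock: 14.33
position: [0.6115, -0.1783, 0.0933]
ee_rot: [1.0, -0.0, 0.0, -0.0]
ft_force: [0.4, 1.0, 0.4]
grip_width: 0.305
grasp_force: 0.6
```

Call:
send_rows:
  plan:
    - [[0,0,0,0,0.004,0,0.3],[0,0,0,0,0,0,0.3],[0,0,0,0,0,0,0.3]]

```text
clock: 14.58
position: [0.6116, -0.1788, 0.0935]
ee_rot: [1.0, -0.0, 0.0, -0.0]
ft_force: [0.7, 2.9, 2.1]
grip_width: 0.302
grasp_force: 1.4
```

Call:
send_rows:
  plan:
    - [[0,0,0,0,0.004,0,0.3],[0,0,0,0,0,0,0.3],[0,0,0,0,0,0,0.3]]

```text
clock: 14.83
position: [0.6117, -0.1794, 0.0935]
ee_rot: [1.0, 0.0, 0.0, -0.0]
ft_force: [0.0, 4.2, 4.8]
grip_width: 0.302
grasp_force: 2.5
```

Call:
send_rows:
  plan:
    - [[0,0,0,0,0.003,0,0.3],[0,0,0,0,0,0,0.3],[0,0,0,0,0,0,0.3]]

```text
clock: 15.08
position: [0.6118, -0.1797, 0.0937]
ee_rot: [1.0, 0.0, 0.0, -0.0]
ft_force: [0.4, 4.9, 5.0]
grip_width: 0.299
grasp_force: 3.0
```

Right wheel travel is 25.1 mm: about 7 mm of free play, so it is worn, and the ring goes on the left blower. Next I lift off and look at the grey ring from above.

Call:
send_rows:
  plan:
    - [[0,0,0,0,-0.02,0,0.3],[0,0,0,0,-0.02,0,0.3],[0,0,0,0,0,-0.05,0.3],[0,0,0,0,0,-0.15,0.3],[0,0,0,0,0,-0.15,0.3],[0,0,0,0,0,-0.15,0.3],[0,0,0,0,0,-0.15,0.35],[0,0,0,-0.08,-0.094,0,0.35],[0,0,0,-0.08,-0.094,0,0.35],[0,0,0,-0.08,-0.094,0,0.35],[0,0,0,-0.08,-0.094,0,0.35],[0,0,0,-0.08,-0.094,0,0.35],[0,0,0,-0.08,-0.094,0,0.35],[0,0,0,-0.08,-0.094,0,0.35],[0,0,0,-0.08,-0.094,0,0.35],[0,0,0,-0.08,-0.094,0,0.35],[0,0,0,-0.08,-0.094,0,0.35],[0,0,0,0,0,0,0.35],[0,0,0,0,0,0,0.35],[0,0,0,0,0,0,0.35]]

```text
clock: 16.75
position: [0.4519, 0.0147, 0.2238]
ee_rot: [1.0, -0.001, 0.0, 0.0]
ft_force: [0.7, -0.5, -0.2]
grip_width: 0.348
grasp_force: 0.0
```

```bash
python3 - <<'E'
from h import *
o=get_obs();print(o["position"],o["ee_rot"].round(4),o["joint_pos"].round(2),o["ft_force"])
np.savez("o3.npz",p=o["position"],q=o["ee_rot"])
snap("wrist","pics/w3.png")
print(proj("wrist",[.449,.017,.046],o))
im=cv2.imread("pics/w3.png");u,v=np.round(proj("wrist",[.449,.017,.046],o)).astype(int)
x0,y0=u-100,max(v-80,0)
t=cv2.resize(im[y0:y0+150,x0:x0+200],None,fx=4,fy=4,interpolation=cv2.INTER_CUBIC)
# brighten dark
t=np.clip(255*(t/255.)**.6,0,255).astype(np.uint8)
for k in range(0,200,20): cv2.line(t,(k*4,0),(k*4,8),(0,255,255),1)
for k in range(0,150,20): cv2.line(t,(0,k*4),(8,k*4),(0,255,255),1)
cv2.imwrite("pics/w3c.png",t);print(x0,y0)
E
```

```text
[0.45188154 0.01467363 0.22383169] [ 1.e+00 -5.e-04  5.e-04  5.e-04] [ 0.49 -0.   -0.61  1.9  -0.    1.24 -1.7 ] [ 0.72969519 -0.4700244  -0.22781778]
[324.38322942 223.9170123 ]
224 144
```

View pics/w3c.png

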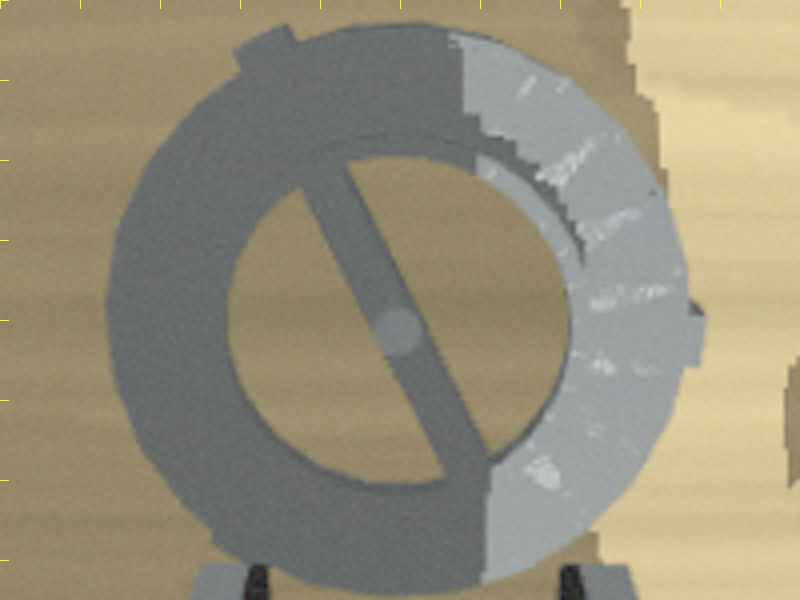

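The strut's middle dot is at wrist pixel (323.5,226.8). The strut runs from (305.3,188.5) to (341,261.5).

```bash
python3 - <<'E'
from h import *
d=np.load("o3.npz");o={"position":d["p"],"ee_rot":d["q"]}
c=(323.5,226.75)
p,e=tri(ray("wrist",*c,o),ray("scene",310.5,226.5));print(p.round(4),np.round(e,4))
m=atz("wrist",*c,.046,o);a=atz("wrist",305.25,188.5,.046,o);b=atz("wrist",341,261.5,.046,o)
print(m,a,b,np.linalg.norm(a-b),np.arctan2(*(a-b)[[1,0]]))
E
```

```text
[0.4464 0.0177 0.0456] [0. 0.]
[0.44656298 0.01774759 0.046     ] [0.47893038 0.03263272 0.046     ] [0.41579511 0.00278674 0.046     ] 0.06983441292676518 0.4415951997317053
```

Call:
send_rows:
  plan:
    - [[0,0,0,-0.0265,-0.015,0,0.35],[0,0,-0.0733,0,0,0.05,0.35],[0,0,-0.0733,0,0,0.1,0.35],[0,0,-0.0733,0,0,0.1,0.35],[0,0,-0.0733,0,0,0.1,0.35],[0,0,0,0,0,0.1,0.35],[0,0,0,0,0,0.1,0.35],[0,0,0,0,0,0.05,0.35],[0,0,0,0,0,0,0.35],[0,0,0,0,0,0,0.35],[0,0,0,0,0,0,0.35]]

```text
clock: 17.72
position: [0.4469, 0.0185, 0.1044]
ee_rot: [0.976, 0.218, 0.001, 0.0]
ft_force: [0.1, -0.1, 0.1]
grip_width: 0.349
grasp_force: 0.0
```

```bash
python3 - <<'E'
from h import *
o=get_obs();print(o["position"],R.from_quat(o["ee_rot"]).as_matrix().round(3))
im=snap("wrist","pics/w4.png")
print(proj("wrist",[.4466,.0177,.046],o))
Rm=R.from_quat(o["ee_rot"]).as_matrix()
print("units to strut",(Rm.T@(np.array([.4466,.0177,.038])-o["position"]))/.2)
E
```

```text
[0.44694617 0.01849972 0.10435985] [[ 0.905  0.425  0.001]
 [ 0.425 -0.905 -0.   ]
 [ 0.001  0.001 -1.   ]]
[329.27981524 271.24005612]
units to strut [-0.00367053  0.00268289  0.33179673]
```

View pics/w4.png

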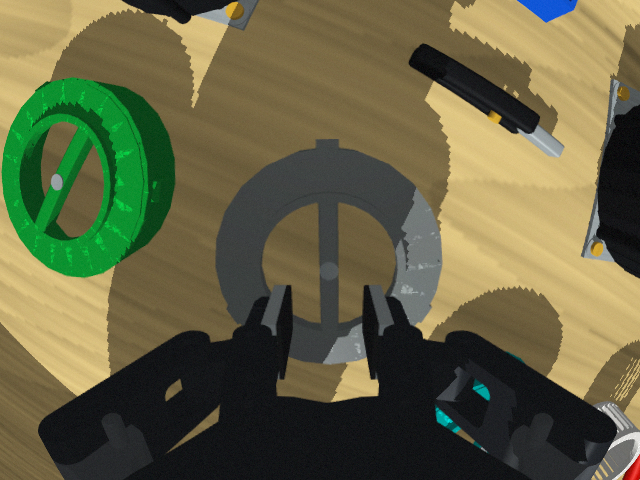

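Dot at (329,271), exactly where predicted, and the strut is in line with the tool. Descend, then close gently.

Call:
send_rows:
  plan:
    - [[0,0,0,-0.0035,0.0025,0.08,0.35],[0,0,0,0,0,0.08,0.35],[0,0,0,0,0,0.08,0.35],[0,0,0,0,0,0.05,0.35],[0,0,0,0,0,0.03,0.35],[0,0,0,0,0,0.01,0.35],[0,0,0,0,0,0,0.35],[0,0,0,0,0,0,0.35],[0,0,0,0,0,0,0.35]]

```text
clock: 18.52
position: [0.4464, 0.0178, 0.0381]
ee_rot: [0.976, 0.218, 0.001, 0.0]
ft_force: [0.8, 0.2, 0.5]
grip_width: 0.35
grasp_force: 0.0
```

Call:
send_rows:
  plan:
    - [[0,0,0,0,0,0,0.2],[0,0,0,0,0,0,0.15],[0,0,0,0,0,0,0.1],[0,0,0,0,0,0,0.05],[0,0,0,0,0,0,0],[0,0,0,0,0,0,0],[0,0,0,0,0,0,0],[0,0,0,0,0,0,0]]
  squeeze: 30

```text
clock: 19.18
position: [0.4461, 0.0177, 0.0377]
ee_rot: [0.976, 0.218, 0.0, 0.0]
ft_force: [-1.5, -1.2, 6.6]
grip_width: 0.115
grasp_force: 29.9
```

Grip is 9.8 mm wide at 30 N, matching the strut. Lifting and carrying to the left blower.

Call:
send_rows:
  plan:
    - [[0,0,0,0,0,-0.02,0],[0,0,0,0,0,-0.05,0],[0,0,0,0,0,-0.08,0],[0,0,0,0,0,-0.1,0],[0,0,0,0,0,-0.12,0],[0,0,0,0,0,-0.12,0],[0,0,0,0,0,-0.12,0],[0,0,0,0,0,-0.06,0],[0,0,0,0,0,-0.03,0],[0,0,0,0,0,0,0]]

```text
clock: 20.02
position: [0.4463, 0.0178, 0.1787]
ee_rot: [0.976, 0.218, 0.001, 0.0]
ft_force: [1.2, 1.0, -0.8]
grip_width: 0.111
grasp_force: 29.7
```

Call:
send_rows:
  plan:
    - [[0,0,0,0.049,-0.018,0,0],[0,0,0,0.08,-0.03,0,0],[0,0,0,0.095,-0.035,0,0],[0,0,0,0.095,-0.035,0,0],[0,0,0,0.095,-0.035,0,0],[0,0,0,0.095,-0.035,0,0],[0,0,0,0.095,-0.035,0,0],[0,0,0,0.095,-0.035,0,0],[0,0,0,0.095,-0.035,0,0],[0,0,0,0.095,-0.035,0,0],[0,0,0,0.095,-0.035,0,0],[0,0,0,0.095,-0.035,0,0],[0,0,0,0.06,-0.025,0,0],[0,0,0,0.03,-0.012,0,0],[0,0,0,0,0,0,0],[0,0,0,0,0,0,0],[0,0,0,0,0,0,0]]

```text
clock: 21.43
position: [0.6199, 0.195, 0.1769]
ee_rot: [0.976, 0.218, -0.0, 0.0]
ft_force: [1.1, -0.2, -1.9]
grip_width: 0.113
grasp_force: 29.6
```

```bash
python3 - <<'E'
from h import *
o=get_obs();print(o["position"],o["ft_force"],o["grasp_force"],o["joint_pos"].round(2))
Rm=R.from_quat(o["ee_rot"]).as_matrix()
print("units",(Rm.T@(np.array([.6209,.1958,.098])-o["position"]))/.2)
a=snap("wrist","pics/w5.png");b=snap("scene","pics/s5.png");c=snap("side","pics/d5.png")
print(proj("wrist",o["position"]+[.0005,0,.008],o))
u,v=311,190
B=b[:,:,::-1];C=c[:,:,::-1]
t1=cv2.resize(B[170:270,345:478],(399,300),interpolation=cv2.INTER_CUBIC)
t2=cv2.resize(C[190:290,180:313],(399,300),interpolation=cv2.INTER_CUBIC)
t3=cv2.resize(a[140:365,170:470,::-1],(400,300));
cv2.imwrite("pics/c5.png",np.vstack([np.hstack([t1,t2]),np.hstack([t3,t3*0])[:,:798]]))
E
```

```text
[0.61989988 0.19504248 0.17688663] [ 1.08147872 -0.19699615 -1.88502526] 29.628665149211884 [ 0.1   0.51 -0.66  1.45  0.32  1.28 -1.72]
units [ 0.00654022 -0.00146981  0.39442606]
[329.47717633 331.9797624 ]
```

View pics/c5.png

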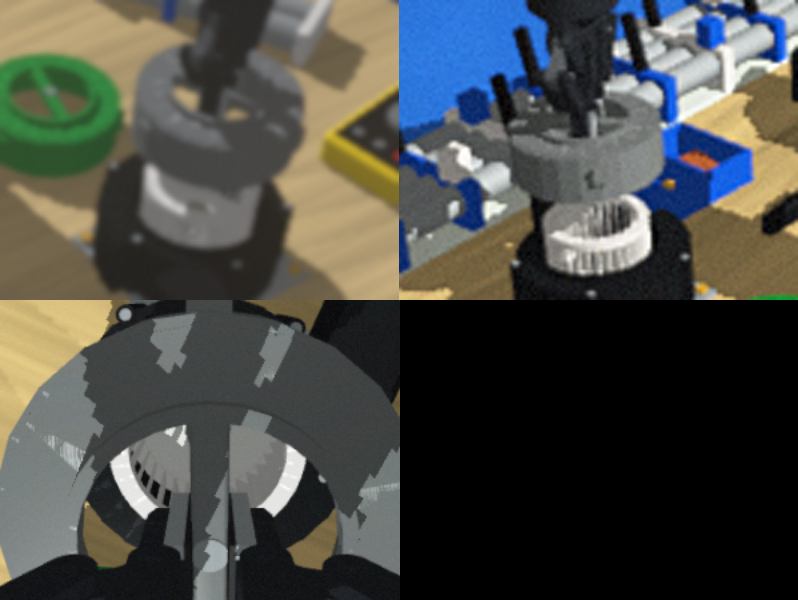

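Held level, with the wheel centred under the mouth. Lowering to just above the inlet rim.

Call:
send_rows:
  plan:
    - [[0,0,0,0.0065,-0.0015,0.03,0],[0,0,0,0,0,0.06,0],[0,0,0,0,0,0.06,0],[0,0,0,0,0,0.06,0],[0,0,0,0,0,0.05,0],[0,0,0,0,0,0.03,0],[0,0,0,0,0,0.02,0],[0,0,0,0,0,0.01,0],[0,0,0,0,0,0,0],[0,0,0,0,0,0,0],[0,0,0,0,0,0,0]]

```text
clock: 22.5
position: [0.6218, 0.1969, 0.114]
ee_rot: [0.976, 0.218, 0.001, -0.0]
ft_force: [-0.9, 0.3, -1.0]
grip_width: 0.11
grasp_force: 29.6
```

```bash
python3 - <<'E'
from h import *
o=get_obs();print(o["position"],o["ft_force"],o["torque"],o["grasp_force"])
Rm=R.from_quat(o["ee_rot"]).as_matrix()
print("units",(Rm.T@(np.array([.6209,.1958,.098])-o["position"]))/.2)
E
```

```text
[0.62178228 0.19694611 0.1139662 ] [-0.86033567  0.33917958 -1.00108726] [ 0.01511979 -0.02747928  0.00611038] 29.633382260799408
units [-0.0065166   0.00329192  0.07982474]
```

Call:
send_rows:
  plan:
    - [[0,0,0,0,0,0,0],[0,0,0,0,0,0,0],[0,0,0,0,0,0,0]]

```text
clock: 22.75
position: [0.6216, 0.1968, 0.1136]
ee_rot: [0.976, 0.218, 0.0, 0.0]
ft_force: [-1.0, -0.3, -0.9]
grip_width: 0.115
grasp_force: 29.6
```

Call:
send_rows:
  plan:
    - [[0,0,0,-0.005,0.003,0,0],[0,0,0,0,0,0.01,0],[0,0,0,0,0,0.01,0],[0,0,0,0,0,0.01,0],[0,0,0,0,0,0.005,0],[0,0,0,0,0,0,0],[0,0,0,0,0,0,0],[0,0,0,0,0,0,0]]

```text
clock: 23.42
position: [0.6208, 0.1958, 0.1063]
ee_rot: [0.976, 0.218, 0.0, 0.0]
ft_force: [-0.9, -0.1, -1.9]
grip_width: 0.109
grasp_force: 29.6
```

Call:
send_rows:
  plan:
    - [[0,0,0,0,0,0.005,0],[0,0,0,0,0,0.005,0],[0,0,0,0,0,0.005,0],[0,0,0,0,0,0,0],[0,0,0,0,0,0,0]]

```text
clock: 23.83
position: [0.6207, 0.1958, 0.1032]
ee_rot: [0.976, 0.218, -0.0, 0.0]
ft_force: [-0.0, -0.1, -1.9]
grip_width: 0.112
grasp_force: 29.6
```

Call:
send_rows:
  plan:
    - [[0,0,0,0,0,0.005,0],[0,0,0,0,0,0.005,0],[0,0,0,0,0,0,0],[0,0,0,0,0,0,0]]

```text
clock: 24.17
position: [0.6207, 0.1957, 0.1012]
ee_rot: [0.976, 0.218, -0.0, 0.0]
ft_force: [-0.8, 0.8, -2.3]
grip_width: 0.111
grasp_force: 29.6
```

Call:
send_rows:
  plan:
    - [[0,0,0,0,0,0.005,0],[0,0,0,0,0,0.005,0],[0,0,0,0,0,0,0],[0,0,0,0,0,0,0]]

```text
clock: 24.5
position: [0.6207, 0.1958, 0.0992]
ee_rot: [0.976, 0.218, -0.0, 0.0]
ft_force: [0.2, -0.0, -2.0]
grip_width: 0.11
grasp_force: 29.6
```

Call:
send_rows:
  plan:
    - [[0,0,0,0,0,0.004,0],[0,0,0,0,0,0,0],[0,0,0,0,0,0,0]]

```text
clock: 24.75
position: [0.6207, 0.1958, 0.0984]
ee_rot: [0.976, 0.218, -0.0, 0.0]
ft_force: [-1.3, -0.7, -1.4]
grip_width: 0.114
grasp_force: 29.6
```

Call:
send_rows:
  plan:
    - [[0,0,0,0,0,0.003,0],[0,0,0,0,0,0,0],[0,0,0,0,0,0,0]]

```text
clock: 25.0
position: [0.6208, 0.1958, 0.098]
ee_rot: [0.976, 0.218, 0.0, 0.0]
ft_force: [-2.5, 0.2, 0.3]
grip_width: 0.11
grasp_force: 29.7
```

Call:
send_rows:
  plan:
    - [[0,0,0,0,0,0.002,0],[0,0,0,0,0,0,0],[0,0,0,0,0,0,0]]

```text
clock: 25.25
position: [0.6207, 0.1958, 0.0979]
ee_rot: [0.976, 0.218, -0.0, 0.0]
ft_force: [-4.6, -1.4, 4.4]
grip_width: 0.104
grasp_force: 30.4
```

The underside is on the deck at the predicted height. Releasing and withdrawing.

Call:
send_rows:
  plan:
    - [[0,0,0,0,0,0,0.14],[0,0,0,0,0,0,0.18],[0,0,0,0,0,0,0.22],[0,0,0,0,0,0,0.27],[0,0,0,0,0,0,0.27],[0,0,0,0,0,0,0.27]]
  squeeze: 20

```text
clock: 25.75
position: [0.6209, 0.1958, 0.0975]
ee_rot: [0.976, 0.218, 0.0, 0.0]
ft_force: [0.1, -0.3, 0.4]
grip_width: 0.272
grasp_force: 0.0
```

Call:
send_rows:
  plan:
    - [[0,0,0,0,0,-0.02,0.27],[0,0,0,0,0,-0.04,0.27],[0,0,0,0,0,-0.06,0.27],[0,0,0,0,0,-0.1,0.27],[0,0,0,0,0,-0.15,0.27],[0,0,0,0,0,-0.15,0.27],[0,0,0,0,0,-0.15,0.27],[0,0,0,0,0,-0.05,0.27],[0,0,0,-0.1,0.1,0,0.27],[0,0,0,-0.15,0.1,0,0.27],[0,0,0,-0.15,0.1,0,0.27],[0,0,0,-0.15,0.1,0,0.27],[0,0,0,0,0,0,0.27],[0,0,0,0,0,0,0.27]]

```text
clock: 26.92
position: [0.555, 0.0744, 0.2426]
ee_rot: [0.976, 0.216, 0.001, 0.001]
ft_force: [-0.7, -0.0, 0.3]
grip_width: 0.27
grasp_force: 0.0
```

```bash
python3 - <<'E'
from h import *
b=snap("scene","pics/s6.png");c=snap("side","pics/d6.png")
t1=cv2.resize(b[170:320,300:500,::-1],(400,300),interpolation=cv2.INTER_CUBIC)
t2=cv2.resize(c[190:320,160:333,::-1],(400,300),interpolation=cv2.INTER_CUBIC)
t3=cv2.resize(b[:,:,::-1],(400,300));t4=cv2.resize(c[:,:,::-1],(400,300))
cv2.imwrite("pics/c6.png",np.vstack([np.hstack([t1,t2]),np.hstack([t3,t4])]))
E
```

```text
(no output)
```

View pics/c6.png

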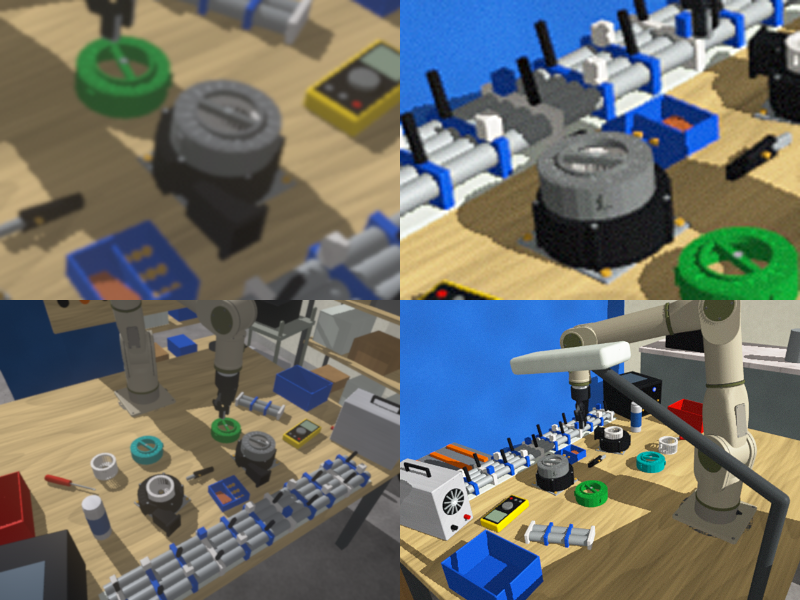

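The grey ring sits level on the left blower's deck in both views (crop (225,130) and (595,175)). Nothing else has moved and the arm is clear.

```bash
python3 -c "
from workcell import job
print(job.hand_in())"
```

```text
the job is handed in; nothing more can be done
None
```

I rocked both wheels both ways at about 5–6 N: the left has no play, the right has about 7 mm of free play (worn), so the grey ring is fully seated on the left blower and the job is handed in.

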